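# Index the sample tube carousel by one station

## Robot

A 7-joint arm with a two-finger parallel gripper is mounted at the origin on the work surface. World frame = base frame: x ahead of the robot, y to its left, z up, the work surface at z = 0. Lengths are in m, angles in rad, forces in N, time in s.
With the tool pointing down it reaches from about 0.425 to 0.875 m from the base axis. Payload 4.7 kg.
Tool frame: the origin (TCP) lies midway between the tips of the shut fingers; the grasp point (between the pads) lies 19 mm behind it; z points along the fingers, x is the direction in which the jaws open and shut, and the axes are right-handed (so a half turn about z gives the same grasp; the last joint's range is limited). The gripper opens to 87 mm and grips with 3 to 60 N. Pads are 19 mm wide; open, the fingers measure 117 mm over their backs; the gripper's body (75 mm by 190 mm) begins 51 mm behind the grasp point.
Start: joints at [1.148, 0.321, -0.07, 1.45, 0.023, 1.371, -0.057], TCP at [0.275, -0.589, 0.223] pointing down, gripper open.
Joint ranges: [-2.86, 2.86], [-0.3, 2.09], [-1.38, 1.24], [0.06, 2.45], [-1.56, 4.7], [0.09, 2.05], [-2.69, 2.69]. Speed limits (rad/s): [2.57, 2.57, 3.14, 3.14, 3.14, 3.14, 3.14].

## Interface

Orientations are given as a rotation vector (axis times angle).
In Python, from bench import get_state, eyes, ticket gives the robot as it stands.
- The arm moves only by the tool carry_out, never from a script. Its argument "motion" is a list of rows, each a list of 2 entries, a list of its own where there are three numbers: the shift along the world's x, y, z in m, then the turn about the world's z in rad. A call has 1 to 20 rows; each row is the pose to reach, as a shift and turn from the pose commanded when the call began; what a row does not reach only later rows make up. A row lasts 1/10 s, in which the tool goes at most 50 mm and 8.59 degrees, less where a joint would pass 70% of its speed; a pose out of reach is approached as far as the arm can. A call with a gripper value outside its range is refused whole. "grip" is the gripper command: -1 is fully open, 1 is shut, values between are in proportion, set as the call begins (left out, the last holds). The fingers move at their own pace and stop on an object; "squeeze" is the grip in N (left out, the last holds). Time passes only in rows, so rows that repeat a pose let the fingers close. It gives the time, the measured TCP pose, the force and the opening at its end, in the units of the state.
- get_state(): the state, without advancing time (a new reading comes with each control period).
- eyes.get_image(name): name is "scene" or "top"; returns a dict with "pixels" (480x640x3 uint8, blue, green, red), "mtx" (3x3 intrinsics, pixels), "extrinsics" (4x4, takes a point from camera to world coordinates). Camera axes: x right, y down, z forward; pixel columns grow to the right and rows downward; lengths in m; the calibration is good to about 2 mm. A picture is of the moment at which its call begins. There is no depth.
- ticket.close_job(): hands the job in, once; it reports no verdict.
The state is a dict: "time": time; "joint_positions": joint angles; "qd": joint speeds; "joint_torque": joint torques, N m; "position": TCP position; "tool_rot": TCP orientation; "ft_force": force on the tool from outside, world axes, zero at the start; "torque": the same for the moment, N m; "grip_width": opening from 0.0 (shut) to 1.0 (fully open).
Only numpy, scipy, OpenCV 4.12 (cv2) and the standard library are available. Lean on these libraries where they do the work, as an engineer would, in place of code of your own. Each camera call takes 0.05 s, during which the arm holds its last target. There are 200 camera calls.

## Task

Advance the round sample-tube carousel by one station: with the fingertips press its black plunger knob down, keep it down while you push the carousel round counter-clockwise (seen from above), and let the knob spring fully up with its pin in the very next hole of the fixed metal ring. Do not turn it the wrong way or beyond that hole, grasp or lift nothing, leave the tubes in their pockets and the other things on the bench where they are, and finish clear of everything.

Things in the scene. Friction and masses are not known exactly. Their poses are not given: they have to be found in the camera images.
- carousel: Fixed round grey housing, 336 mm wide, 64 mm high; flat metal ring on top (inner radius 132 mm) with 8 through holes, 18 mm wide, every 45 degrees on radius 145 mm. Inside turns a dial with a grey drum (radius 61 mm, wall 62 mm and hub 78 mm above the bench) with 8 tube pockets. Origin: centre of the underside, on the turning axis; x points at the pin's starting hole (any direction).
- dial (a joint): Angle of the dial in the housing, rad: near 0 at the start, grows counter-clockwise seen from above; one hole is 0.785. Locked within about 0.01 rad while the pin is in a hole; with the pin pressed down it turns against light friction (about 0.12 N m) and stays where it is left. Drum, tubes, knob and pin turn with it.
- plunger (a joint): How far the knob is pressed, m: 0 = fully up, 0.020 = bottom stop. The spring takes about 5 N to start, 10 N at the bottom. From 0.012 on the pin is under the ring and the dial is free. Between holes the ring keeps the pin (and knob) about 12 mm down when let go; within about 5 mm, along the circle, of a hole's middle the domed pin centres itself and springs up.
- knob_dish (a point): Place to press: centre of the dished top of the black plunger knob, moving with it. Knob 54 mm in diameter; dish 46 mm wide, its flat floor (this point) 5 mm below the rim. It sits on the dial 105 mm from the turning axis; floor 88 mm above the bench when up, 68 mm fully pressed. A fingertip pressing on the floor drags the dial round by friction, and at the latest by the rim.
- pin_tip (a point): Domed top of the steel pin (16 mm diameter), 145 mm from the turning axis, straight outwards of the knob; it moves with the knob and when up stands 4 mm above the ring's top, seen in the hole.
- next_hole (a point): Middle of the mouth of the hole, at the ring's top, where the pin must end: 45 degrees counter-clockwise of the starting hole.
- dial_axis (a point): Point on the vertical turning axis, on top of the dial's hub, 78 mm above the bench.
- tube0: Loose capped sample tube, 16 mm diameter, 75 mm long, standing upright in an open pocket of the drum 45 mm from the turning axis, its top about 97 mm above the bench; origin at the centre of its underside. Bystander; rides round with the dial.
- tube1: Loose capped sample tube, 16 mm diameter, 75 mm long, standing upright in an open pocket of the drum 45 mm from the turning axis, its top about 97 mm above the bench; origin at the centre of its underside. Bystander; rides round with the dial.
- tube2: Loose capped sample tube, 16 mm diameter, 75 mm long, standing upright in an open pocket of the drum 45 mm from the turning axis, its top about 97 mm above the bench; origin at the centre of its underside. Bystander; rides round with the dial.
- rack_filled: Loose orange two-tier rack with eight capped tubes, 100 x 220 mm, about 115 mm high; origin under its centre. Bystander.
- rack_stack: Loose stack of three orange racks with two tubes, 100 x 220 mm, about 115 mm high; origin under its centre. Bystander.
- carton: Loose white carton, 100 x 130 x 55 mm; origin under its centre. Bystander.
- reagent: Loose amber bottle, 60 mm diameter, 130 mm high; origin under its centre. Bystander.
- beaker: Loose glass beaker, 70 mm diameter, 85 mm high; origin under its centre. Bystander.
- dish: Loose flat white dish, 84 mm diameter, 14 mm high; origin under its centre. Bystander.
- timer: Loose small white bench timer, 60 x 75 x 24 mm; origin under its centre. Bystander.

How it is judged:
By the outcome, as a careful person would: the job done as asked, in the order asked, and still so for the second after the job is handed in, with the robot touching nothing.
It also fails if it takes over 35 s, if anything falls off the work surface, if the arm or the gripper's body presses on something with over 40 N, if the wrist force passes 120 N, or if a joint passes its speed limit or range.

## Working session

There is one attempt and no reset: what is moved stays moved. The work goes in short steps, Python scripts to look and compute and a tool call to move; the robot and the scene stay as the last step left them, time stands still between calls to the robot, and variables do not carry over. Pictures are saved under pics/ and viewed, about 8 in all and at most 12, crops included, and the job is handed in when it is done.

Besides the shell and the picture viewer there is one more tool, called after ">>>" as name([rows], argument=value, ...), one row to a line, values as JSON. carry_out: Moves the arm, as the interface text tells. Its arguments: {"type":"object","properties":{"motion":{"type":"array","items":{"type":"array"}},"grip":{"type":"number"},"squeeze":{"type":"number"}},"required":["motion"]}

```bash
mkdir -p pics; cat > h.py <<'E'
import cv2, numpy as np
from bench import get_state, eyes, ticket
def ray(im,px,z):
    K,E=np.array(im["mtx"]),np.array(im["extrinsics"])
    d=E[:3,:3]@np.linalg.inv(K)@np.array([px[0],px[1],1.]); o=E[:3,3]
    return o+d*(z-o[2])/d[2]
def proj(im,p):
    K,E=np.array(im["mtx"]),np.array(im["extrinsics"])
    c=K@(E[:3,:3].T@(np.array(p)-E[:3,3])); return c[:2]/c[2]
E
python3 - <<'E'
from h import *
for n in("top","scene"):
    im=eyes.get_image(n); cv2.imwrite(f"pics/{n}0.png",im["pixels"]); print(n,np.round(im["extrinsics"],3).tolist(),im["mtx"][0][0])
s=get_state();print(s["time"],s["position"],s["tool_rot"],s["grip_width"])
E
```

```text
top [[-0.007, -0.988, 0.153, 0.324], [-1.0, 0.008, 0.0, -0.015], [-0.001, -0.153, -0.988, 1.47], [0.0, 0.0, 0.0, 1.0]] 619.6102672088991
scene [[0.862, 0.396, -0.316, 0.869], [0.507, -0.67, 0.542, -0.607], [0.003, -0.628, -0.779, 0.985], [0.0, 0.0, 0.0, 1.0]] 573.7063573673934
0.1 [ 0.2746909  -0.58853065  0.22158604] [-2.64933723e+00  1.68685649e+00  2.40718827e-03] 0.9986630911271785
```

View pics/top0.png

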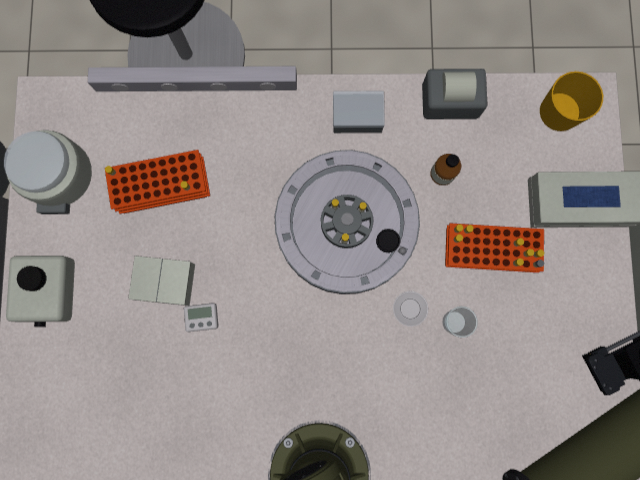

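View pics/scene0.png

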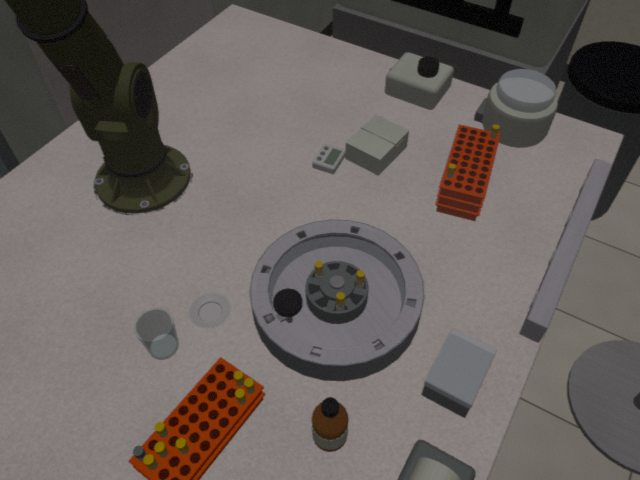

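The top view shows the carousel centre at about (347,221), the knob at (388,240) and the pin at (403,251). The next hole counter-clockwise should be near (406,191). In the scene view the knob is at (288,302).

```bash
python3 - <<'E'
from h import *
K={}
for n,c,r in(("top",(388,240),22),("scene",(288,302),22)):
    im=eyes.get_image(n); p=im["pixels"]; g=p.max(2)
    m=np.zeros(g.shape,np.uint8); cv2.circle(m,c,r,255,-1); m&=((g<50)*255).astype(np.uint8)
    k,l,s,ce=cv2.connectedComponentsWithStats(m); i=1+s[1:,4].argmax()
    print(n,"knob",ce[i],s[i],ray(im,ce[i],.088))
    if n=="top":
        # yellow/grey ring: outer edge from bright/colour; holes dark on ring
        C=np.array([.0,.0,0])
        big=cv2.resize(p[140:305,265:430],None,fx=4,fy=4,interpolation=cv2.INTER_CUBIC); cv2.imwrite("pics/crop0.png",big)
        hs=cv2.cvtColor(p,cv2.COLOR_BGR2GRAY)
        m2=((hs<120)*255).astype(np.uint8)
        k,l,s,ce=cv2.connectedComponentsWithStats(m2)
        for j in range(1,k):
            if 8<s[j,4]<200 and 50<np.hypot(*(ce[j]-(347,221)))<70: print("hole",ce[j].round(1),s[j,4],ray(im,ce[j],.064).round(4))
E
```

```text
top knob [387.70379147 240.31279621] [376 229  24  23 422] [ 0.51992809 -0.15778014  0.088     ]
hole [329.6 160.8] 54 [ 0.7121 -0.0287  0.064 ]
hole [376.7 166.1] 56 [ 0.6986 -0.1387  0.064 ]
hole [291.9 189.2] 54 [0.6448 0.0593 0.064 ]
hole [406.8 202.9] 58 [ 0.6103 -0.2064  0.064 ]
hole [286.1 236.4] 56 [0.5341 0.0727 0.064 ]
hole [315.6 274.4] 56 [0.4463 0.0054 0.064 ]
hole [364.2 280. ] 54 [ 0.4328 -0.1048  0.064 ]
scene knob [287.47352025 302.70560748] [274 289  28  33 642] [ 0.52082428 -0.16169449  0.088     ]
```

View pics/crop0.png

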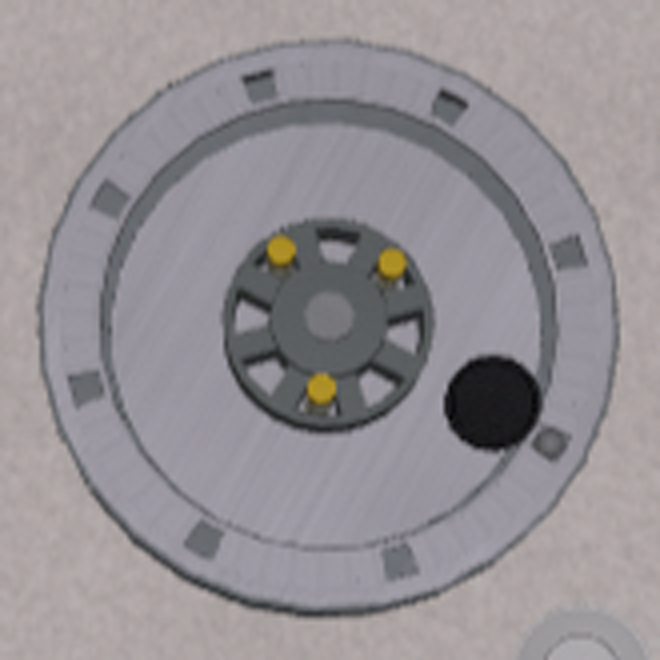

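>>> carry_out([
  [[0.06,0.11,0],0.15],
  [[0.08,0.15,0],0.25],
  [[0.1,0.19,0],0.35],
  [[0.12,0.23,0],0.45],
  [[0.15,0.27,0],0.55],
  [[0.17,0.31,0],0.61],
  [[0.19,0.35,0],0.61],
  [[0.22,0.39,-0.02],0.61],
  [[0.245,0.431,-0.05],0.61],
  [[0.245,0.431,-0.05],0.61],
  [[0.245,0.431,-0.05],0.61],
  [[0.245,0.431,-0.07],0.61],
  [[0.245,0.431,-0.09],0.61],
  [[0.245,0.431,-0.1],0.61],
  [[0.245,0.431,-0.1],0.61],
  [[0.245,0.431,-0.1],0.61],
  [[0.245,0.431,-0.1],0.61],
], grip=1, squeeze=10)

```text
time: 1.9
position: [0.5207, -0.1585, 0.1238]
tool_rot: [3.034, -0.814, 0.003]
ft_force: [0.0, -0.6, -0.2]
grip_width: 0.009
```

```bash
python3 - <<'E'
from h import *
s=get_state();print(s["time"],s["position"],s["tool_rot"],s["grip_width"],s["ft_force"])
a=eyes.get_image("top")["pixels"][130:330,265:465]; b=eyes.get_image("scene")["pixels"][190:390,200:400]
cv2.imwrite("pics/c1.png",np.hstack([cv2.resize(x,(400,400),interpolation=cv2.INTER_CUBIC) for x in(a,b)]))
E
```

```text
1.9 [ 0.52067038 -0.15846381  0.12375671] [ 3.03392363 -0.81424688  0.00310625] 0.008714301542910256 [ 0.01587598 -0.57469144 -0.19778513]
```

View pics/c1.png

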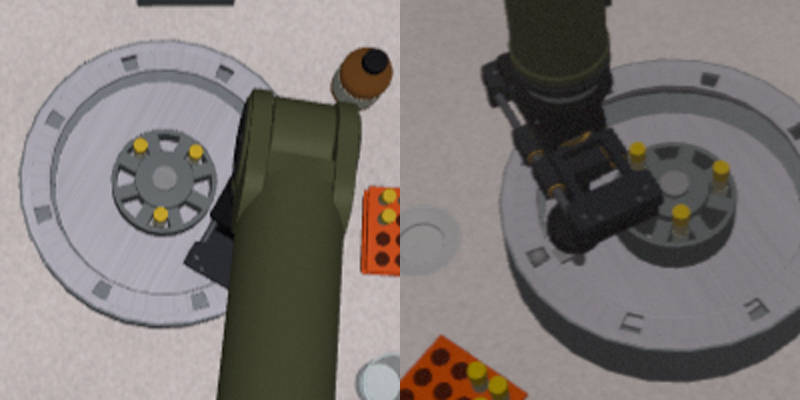

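The fingertips are over the knob, so I'll lower them until they touch it and then press.

>>> carry_out([
  [[0,0,-0.015],0],
  [[0,0,-0.027],0],
  [[0,0,-0.032],0],
  [[0,0,-0.035],0],
  [[0,0,-0.038],0],
  [[0,0,-0.038],0],
  [[0,0,-0.038],0],
])

```text
time: 2.7
position: [0.5193, -0.1581, 0.0848]
tool_rot: [3.034, -0.814, -0.002]
ft_force: [-4.0, 0.2, 5.3]
grip_width: 0.003
```

>>> carry_out([
  [[0,0,-0.004],0],
  [[0,0,-0.008],0],
  [[0,0,-0.012],0],
  [[0,0,-0.0145],0],
  [[0,0,-0.0145],0],
  [[0,0,-0.0145],0],
])

```text
time: 3.3
position: [0.5211, -0.159, 0.0716]
tool_rot: [3.033, -0.814, 0.004]
ft_force: [-2.4, -1.1, 7.9]
grip_width: 0.006
```

>>> carry_out([
  [[0,0,-0.001],0],
  [[0.0065,-0.0034,-0.001],0.07],
  [[0.0132,-0.0064,-0.001],0.14],
  [[0.0201,-0.0089,-0.001],0.21],
  [[0.0272,-0.0109,-0.001],0.28],
  [[0.0343,-0.0124,-0.001],0.35],
  [[0.0416,-0.0134,-0.001],0.42],
  [[0.0489,-0.0138,-0.001],0.49],
  [[0.0562,-0.0138,-0.001],0.56],
  [[0.0635,-0.0133,-0.001],0.63],
  [[0.0672,-0.0128,-0.001],0.665],
  [[0.0672,-0.0128,-0.001],0.665],
  [[0.0672,-0.0128,-0.001],0.665],
])

```text
time: 4.6
position: [0.5899, -0.1705, 0.0713]
tool_rot: [3.133, 0.222, 0.009]
ft_force: [-0.4, 0.8, 8.7]
grip_width: 0.008
```

```bash
python3 - <<'E'
from h import *
s=get_state();print(s["time"],s["position"],s["ft_force"])
im=eyes.get_image("top");p=im["pixels"]
a=p[130:330,265:465]; i2=eyes.get_image("scene");b=i2["pixels"][190:390,200:400]
cv2.imwrite("pics/c2.png",np.hstack([cv2.resize(x,(400,400),interpolation=cv2.INTER_CUBIC) for x in(a,b)]))
hsv=cv2.cvtColor(p,cv2.COLOR_BGR2HSV);m=cv2.inRange(hsv,(20,120,100),(35,255,255))
k,l,st,ce=cv2.connectedComponentsWithStats(m)
for j in range(1,k):
    q=ray(im,ce[j],.097)
    if np.hypot(q[0]-.5724,q[1]+.0668)<.07: print(q.round(4),np.degrees(np.arctan2(q[1]+.0668,q[0]-.5724)))
# initial pic
m=cv2.inRange(cv2.cvtColor(cv2.imread("pics/top0.png"),cv2.COLOR_BGR2HSV),(20,120,100),(35,255,255))
k,l,st,ce=cv2.connectedComponentsWithStats(m)
for j in range(1,k):
    q=ray(im,ce[j],.097)
    if np.hypot(q[0]-.5724,q[1]+.0668)<.07: print("init",q.round(4),np.degrees(np.arctan2(q[1]+.0668,q[0]-.5724)))
E
```

```text
4.6 [ 0.58989814 -0.17047795  0.07133238] [-0.36219064  0.76350293  8.68010343]
[ 0.6145 -0.0758  0.097 ] -12.11729352128908
[ 0.5802 -0.0233  0.097 ] 79.87874718184564
[ 0.5346 -0.0906  0.097 ] -147.7940580545317
init [ 0.6068 -0.0393  0.097 ] 38.56746872560357
init [ 0.599  -0.1023  0.097 ] -53.13271825113965
init [ 0.5271 -0.0613  0.097 ] 173.10612277411602
```

View pics/c2.png

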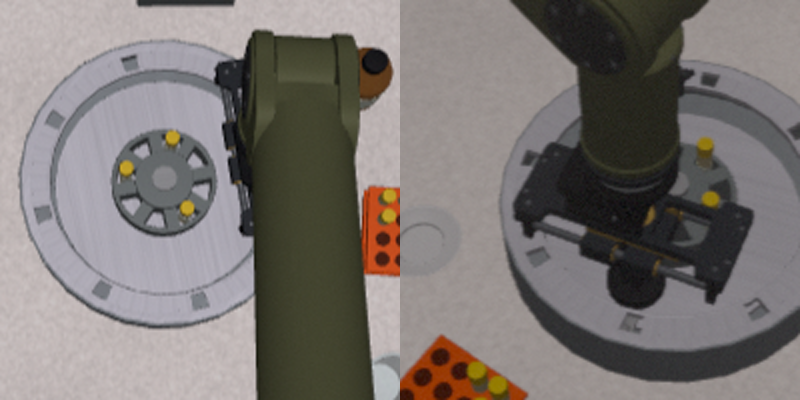

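>>> carry_out([
  [[0.003,0.0004,0],0.03],
  [[0.0055,0.0009,0],0.055],
  [[0.0075,0.0013,0],0.075],
  [[0.0075,0.0013,0],0.075],
  [[0.0075,0.0013,0],0.075],
  [[0.0075,0.0013,0],0.075],
])

```text
time: 5.3
position: [0.597, -0.169, 0.0713]
tool_rot: [3.122, 0.339, 0.007]
ft_force: [-0.4, 0.8, 9.4]
grip_width: 0.005
```

```bash
cat > tubes.py <<'E'
from h import *
s=get_state();print(s["time"],s["position"],s["ft_force"])
q=s["position"];print("tcp ang",np.degrees(np.arctan2(q[1]+.0668,q[0]-.5724))+119.8)
C=np.array([.5724,-.0668])
def pts(im,p):
    m=cv2.inRange(cv2.cvtColor(p,cv2.COLOR_BGR2HSV),(20,120,100),(35,255,255))
    k,l,st,ce=cv2.connectedComponentsWithStats(m)
    r=[ray(im,c,.097)[:2] for c in ce[1:]]
    return np.array([x for x in r if np.hypot(*(x-C))<.07])
im=eyes.get_image("top"); A=pts(im,cv2.imread("pics/top0.png")); B=pts(im,im["pixels"])
f=lambda P:np.sort(np.degrees(np.arctan2(*(P-C).T[::-1])))
d=[(b-a)%360 for a in f(A) for b in f(B)]
print("tube turn",[round(x,1) for x in d if 30<x<60])
E
python3 tubes.py
```

```text
5.3 [ 0.5970092  -0.16895837  0.07129338] [-0.36786084  0.80219807  9.41274706]
tcp ang 43.34408480725523
tube turn [np.float64(45.7), np.float64(45.1), np.float64(42.9)]
```

Both estimates, 43.3° from the TCP and about 44.6° from the tubes, are within the ±2° capture range. I'll release straight up.

>>> carry_out([
  [[0,0,0.003],0],
  [[0,0,0.006],0],
  [[0,0,0.009],0],
  [[0,0,0.012],0],
  [[0,0,0.015],0],
  [[0,0,0.018],0],
  [[0,0,0.022],0],
  [[0,0,0.03],0],
  [[0,0,0.05],0],
  [[0,0,0.09],0],
  [[0,0,0.14],0],
  [[-0.01,-0.05,0.16],0],
  [[-0.02,-0.1,0.16],0],
  [[-0.03,-0.15,0.16],0],
  [[-0.04,-0.2,0.16],0],
  [[-0.05,-0.25,0.16],0],
  [[-0.05,-0.25,0.16],0],
  [[-0.05,-0.25,0.16],0],
])

```text
time: 7.15
position: [0.5426, -0.4225, 0.228]
tool_rot: [-3.123, -0.33, 0.003]
ft_force: [-0.4, 0.6, -0.2]
grip_width: 0.007
```

```bash
python3 tubes.py; python3 - <<'E'
from h import *
T=np.radians(-74.8);C=np.array([.5724,-.0668]);u=np.array([np.cos(T),np.sin(T)])
o=[]
for n,(x,y) in(("top",(337,140)),("scene",(230,230))):
    im=eyes.get_image(n); g=im["pixels"]; o.append(cv2.resize(g[y:y+130,x:x+130],(400,400),interpolation=cv2.INTER_CUBIC))
    print(n,"hole px",proj(im,[*(C+.145*u),.066]),"knob if up",proj(im,[*(C+.105*u),.093]),"if down12",proj(im,[*(C+.105*u),.081]))
    k,l,s,ce=cv2.connectedComponentsWithStats(((g.max(2)<50)*255).astype(np.uint8))
    e=proj(im,[*(C+.105*u),.09]); print([(ce[j].round(1),s[j]) for j in range(1,k) if s[j,4]>150 and np.hypot(*(ce[j]-e))<25])
cv2.imwrite("pics/c3.png",np.hstack(o))
E
```

```text
7.15 [ 0.54256685 -0.422492    0.22795398] [-0.36382772  0.55538249 -0.23257254]
tcp ang 25.005620915468924
tube turn [np.float64(45.8), np.float64(45.0), np.float64(42.9)]
top hole px [407.04083786 202.71862965] knob if up [391.68034761 204.99132606] if down12 [391.12323595 206.02885553]
[(array([391.4, 205.9]), array([380, 195,  24,  23, 420], dtype=int32))]
scene hole px [316.71438383 350.08471103] knob if up [322.73557449 323.24026588] if down12 [322.77897589 326.63016869]
[(array([326.7, 322.1]), array([308, 301,  58,  40, 936], dtype=int32))]
```

View pics/c3.png

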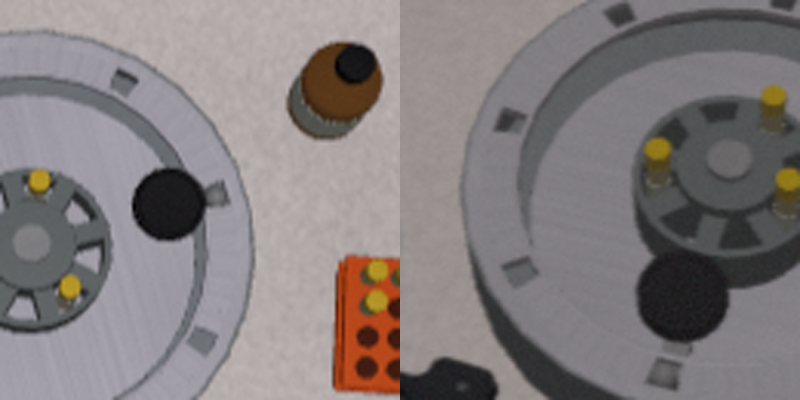

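The knob is at the next hole in both views, but I can't tell whether the pin is up. I'll compare close-ups of the hole with the start picture.

```bash
python3 - <<'E'
from h import *
C=np.array([.5724,-.0668]);o=[]
for n in("top","scene"):
    im=eyes.get_image(n);row=[]
    for t,p in((-119.8,cv2.imread(f"pics/{n}0.png")),(-74.8,im["pixels"])):
        u=np.array([np.cos(np.radians(t)),np.sin(np.radians(t))])
        x,y=proj(im,[*(C+.145*u),.064]); c=cv2.getRectSubPix(p,(36,36),(float(x),float(y)))
        row.append(cv2.convertScaleAbs(cv2.resize(c,(290,290),interpolation=cv2.INTER_CUBIC),alpha=1.4))
        k=cv2.getRectSubPix(p,(60,60),tuple(map(float,proj(im,[*(C+.105*u),.088]))))
        m=((k.max(2)<50)*255).astype(np.uint8)
        kk,l,s,ce=cv2.connectedComponentsWithStats(m);j=l[30,30]
        w=np.argwhere(l==j); c0=proj(im,[*(C+.105*u),.088])+ce[j]-29.5
        print(n,t,s[j],"centroid ray z.088 rel C: r,ang",[(np.hypot(*d),np.degrees(np.arctan2(d[1],d[0]))) for d in[ray(im,c0,.088)[:2]-C]])
    o.append(np.hstack(row))
cv2.imwrite("pics/c4.png",np.vstack(o))
E
```

```text
top -119.8 [ 18  19  24  22 409] centroid ray z.088 rel C: r,ang [(np.float64(0.10510694130525318), np.float64(-119.9918352308231))]
top -74.8 [ 18  19  24  23 416] centroid ray z.088 rel C: r,ang [(np.float64(0.10468183298286511), np.float64(-75.39568323452177))]
scene -119.8 [ 15  18  28  32 641] centroid ray z.088 rel C: r,ang [(np.float64(0.10830198330536579), np.float64(-118.4431433668598))]
scene -74.8 [ 15   6  45  40 861] centroid ray z.088 rel C: r,ang [(np.float64(0.10125923404759755), np.float64(-73.44392460694344))]
```

View pics/c4.png

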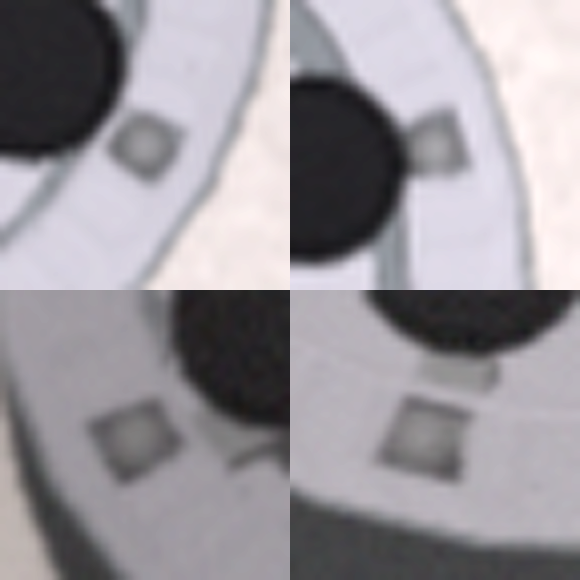

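```bash
python3 - <<'E'
from h import *
C=np.array([.5724,-.0668]);im=eyes.get_image("scene")
for t,p in((-119.8,cv2.imread("pics/scene0.png")),(-74.8,im["pixels"])):
    u=np.array([np.cos(np.radians(t)),np.sin(np.radians(t))]);P=[*(C+.105*u),.088]
    x,y=proj(im,P); k=cv2.getRectSubPix(p,(61,61),(float(x),float(y))).max(2)
    for th in(30,40,50):
        m=cv2.morphologyEx(((k<th)*255).astype(np.uint8),cv2.MORPH_OPEN,np.ones((9,9)))
        w=np.argwhere(m)
        if len(w): print(t,th,len(w),"rows",w[:,0].min()-30,w[:,0].max()-30,"cols",w[:,1].min()-30,w[:,1].max()-30)
    print("profile below centre",k[30:60,30].tolist()); print("mm->px 12mm:",proj(im,[*P[:2],.076])-proj(im,P))
E
```

```text
-119.8 40 590 rows -11 14 cols -14 12
-119.8 50 618 rows -11 15 cols -14 12
profile below centre [23, 28, 29, 28, 29, 25, 29, 26, 27, 27, 25, 32, 20, 21, 23, 27, 46, 47, 49, 50, 52, 71, 112, 116, 117, 116, 116, 118, 117, 116]
mm->px 12mm: [0.34479072 3.47464816]
-74.8 40 631 rows -12 14 cols -14 12
-74.8 50 702 rows -14 15 cols -15 13
profile below centre [33, 34, 35, 33, 33, 33, 31, 30, 31, 31, 30, 30, 30, 26, 27, 32, 58, 90, 100, 100, 103, 120, 133, 131, 131, 130, 131, 131, 132, 132]
mm->px 12mm: [0.04307279 3.36423667]
```

In the scene view the knob's lower edge is 15 px below its expected up position at both stations. A knob held 12 mm down would sit about 3.4 px lower. So the knob is fully up, the pin disc fills the next hole, and the arm is clear.

```bash
python3 -c "
from bench import ticket,get_state
print(get_state()['ft_force']);print(ticket.close_job())"
```

```text
[ 0.43650379 -0.35882659  0.0622714 ]
the job is handed in; nothing more can be done
None
```

I advanced the carousel one station counter-clockwise and handed the job in after about 7 s of robot time. With the fingers shut, I pressed the knob down about 17 mm at 8–9 N and pushed it round the arc. I then let it up straight and pulled the arm clear.

**Last checks:**
- **Angle:** the knob had turned about 44.6° in the top view.
- **Pin:** its disc fills the next hole in both views.
- **Knob height:** its lower edge sits where it did at the start, so it is fully up. A knob held 12 mm down would have shown about 3.4 px lower.
- **Contact:** the force on the tool is about zero.

**Disagreements:** the three tubes read 42.9–45.8° of turn, which I put down to play in their pockets. An early knob outline in the scene view was spoiled by dark shadow, so I re-measured it with a tighter mask. I did not re-measure the other things on the bench after the move.

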